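# Shut the curing drawer and press the start key

## Robot

A 6-joint arm with a two-finger parallel gripper is mounted at the origin on the work surface. World frame = base frame: x ahead of the robot, y to its left, z up, the work surface at z = 0. Lengths are in m, angles in rad, forces in N, time in s.
With the tool pointing down it reaches from about 0.4 to 0.825 m from the base axis. Payload 7 kg.
Tool frame: the origin (TCP) lies midway between the tips of the shut fingers; the grasp point (between the pads) lies 19 mm behind it; z points along the fingers, y is the line along which they close (so a half turn about z gives the same grasp; the last joint's range is limited). The gripper opens to 85 mm and grips with 20 to 120 N. Pads are 22 mm wide; open, the fingers measure 114 mm over their backs; the gripper's body (76 mm by 85 mm) begins 54 mm behind the grasp point. The pads swing forward as they close: fully open they stand 13 mm farther back than shut.
Start: joints at [-0.923, 0.359, 0.012, 0, -1.224, -0.288], TCP at [0.238, -0.632, 0.231] pointing down, gripper open.
Joint ranges: [-3.07, 3.07], [-1.43, 2.12], [-1.02, 1.25], [-3.03, 1.67], [-3.05, -0], [-3.03, 3.03]. Speed limits (rad/s): [2.39, 2.39, 3.01, 3.14, 3.14, 3.14].

## Interface

Orientations are given as a unit quaternion [x, y, z, w].
In Python, from station import get_state, capture, calibration, job_done gives the robot as it stands. The module is installed in compiled form; this text tells all that it offers.
- The arm moves only by the tool jog_arm, never from a script. Its argument "deltas" is text: rows parted by semicolons, each of 4 numbers parted by spaces: the shift along the world's x, y, z in mm, then the turn about the world's z in degrees. A call has 1 to 10 rows; each row shifts and turns the commanded pose from where the row before left it; what a row does not reach is not made up. A row lasts 1/8 s, in which the tool goes at most 62.5 mm and 10.7 degrees, less where a joint would pass 70% of its speed; a pose out of reach is approached as far as the arm can. A call is refused whole if a number of a shift passes 62.5 or a number of a turn 10.7, either way. A call with a gripper value outside its range is refused whole. "fingers" is the finger opening in mm, from 0 to 85.4, set as the call begins (left out, the last holds). The fingers move at their own pace and stop on an object; "newtons" is the grip in N (left out, the last holds). Time passes only in rows, so rows that do not move let the fingers close. It gives the time, the measured TCP pose, the force, the opening and the grip force at its end, in the units of the state.
- get_state(): the state, without advancing time (a new reading comes with each control period).
- capture(name): name is "scene" or "top" or "wrist"; returns (picture, depth): 400x640x3 uint8, red, green, blue; 400x640 float32, m along the optical axis (not along the pixel's ray), 0 where there is no reading.
- calibration(name): a dict with "fx", "fy", "cx", "cy" (pixels), "T" (4x4, takes a point from camera to world coordinates); the wrist camera has in their place "hand_eye" (4x4, takes a point from camera to tool coordinates, whose origin is the TCP and whose axes are the flange's). Camera axes: x right, y down, z forward; pixel columns grow to the right and rows downward; lengths in m; the calibration is good to about 2 mm. A picture is of the moment at which its call begins: read the wrist's pose just before it. calibration takes no time and is no camera call.
- job_done(): hands the job in; it is judged then, once.
The state is a dict: "time_s": time; "joint_pos": joint angles; "joint_vel": joint speeds; "joint_efforts": joint torques, N m; "tcp_pos": TCP position; "tool_rot": TCP orientation; "force": force on the tool from outside, world axes, zero at the start; "wrist_torque": the same for the moment, N m; "gripper_width": finger opening in m; "gripper_force": force on a finger pad.
Only numpy, scipy, OpenCV 4.12 (cv2) and the standard library are available. Lean on these libraries where they do the work, as an engineer would, in place of code of your own. Each camera call takes 0.05 s, during which the arm holds its last target. There are 200 camera calls.

## Task

With the fingertips, push the open drawer of the light-curing unit fully shut, then lightly press the round key on top of the unit right down to start it and let it come up again. Leave the three keys of other shapes untouched, and do not lift or shift any of the jars and other things around.

Things in the scene. Friction and masses are not known exactly. Their poses are not given: they have to be found in the camera images.
- unit: White light-curing unit fixed to the bench: a low box 260 mm deep (its x), 230 mm wide (y), 100 mm high. Origin: centre of its underside; x points from its drawer face, which faces the robot, to its back; z up. On top, 62 mm to -x of the origin, is a row of four white keys along y, 50 mm apart; their order varies.
- drawer (a joint): How far the drawer is open, m: 0 shut (mechanical stop), built to 0.10 at most; it starts 45 to 85 mm open. It slides along the unit's x with about 1.5 N of friction plus slight damping (12 N per m/s) and stays where it is left.
- drawer_front (a point): Centre of the outer face of the drawer's flat grey front panel (180 mm wide, 14 mm thick, 12 to 78 mm above the bench; this point at 46 mm). x points into the unit: pushing along +x shuts the drawer. Shut, this face stands 14 mm in front of the unit's face. Behind it is a tray, rim 50 mm above the bench, with a plaster tooth model, part of the drawer.
- key_round (a joint): Travel of the round key, m: 0 up, 0.005 fully down (a stop). A spring key: it begins to move at about 1.2 N, takes about 4 N fully down, and comes up by itself.
- key_round_top (a point): The round key, a disc 28 mm across: the one to press. Point: centre of the cap's top face, 114 mm above the bench while up; x points into the unit (away from its drawer face), z up. White plastic cap standing 8 mm above a black base plate 42 x 44 mm.
- key_bar (a joint): Travel of the bar key, m: 0 up, 0.005 down; a spring like the round key's.
- key_bar_top (a point): The bar key, one straight bar 10 mm by 34 mm (long along y). Point: centre of the cap's top face, 114 mm above the bench while up; x points into the unit (away from its drawer face), z up. White plastic cap standing 8 mm above a black base plate 42 x 44 mm.
- key_cross (a joint): Travel of the cross key, m: 0 up, 0.005 down; a spring like the round key's.
- key_cross_top (a point): The cross key, a plus of two bars 10 mm by 32 mm. Point: centre of the cap's top face, 114 mm above the bench while up; x points into the unit (away from its drawer face), z up. White plastic cap standing 8 mm above a black base plate 42 x 44 mm.
- key_chevron (a joint): Travel of the chevron key, m: 0 up, 0.005 down; a spring like the round key's.
- key_chevron_top (a point): The chevron key, a V of two bars 9 mm by 28 mm, about 32 mm across in all. Point: centre of the cap's top face, 114 mm above the bench while up; x points into the unit (away from its drawer face), z up. White plastic cap standing 8 mm above a black base plate 42 x 44 mm.
- jar_top: Small loose jar, 38 mm across, 46 mm high, standing on the rear part of the unit's top (100 mm above the bench); origin under its centre.
- jar_a: Loose jar, 40 mm across, 55 mm high, on the bench to the left of the open drawer; origin under its centre.
- jar_b: Loose jar like jar_a, on the bench to the left of the unit; origin under its centre.
- cast: Loose plaster dental cast, 50 x 60 mm, 33 mm high, on the bench to the right of the open drawer; origin under its centre.
- brush: Loose brush, 160 mm long, lying along its x on the bench to the right of the unit.
- dish: Loose ceramic dish, 64 mm across, 18 mm high, on the bench left of the unit towards the back; origin under its centre.
- tin: Loose flat round tin, 52 mm across, 20 mm high, on the unit's top at the back right; origin under its centre.

How it is judged:
On the way, in this order (a step that is already met when the one before it is completed fails the run):
1. the drawer is pushed fully shut (under 4 mm open) (value of joint drawer below 0.004 m), for 0.2 s.
2. the round key is pressed down (at least 3.5 mm of its 5 mm) by the fingers, the drawer still shut (value of joint key_round above 0.0035 m and contact force between the fingers and key_round above 0.5 N and value of joint drawer below 0.004 m), for 0.05 s.
At the end, for the whole second after the job is handed in: The drawer is shut (under 4 mm open), all four keys are up (under 1 mm), and every loose thing stands at rest within 15 mm of where it was (value of joint drawer below 0.004 m and value of joint each of key_round, key_bar, key_cross, key_chevron below 0.001 m and distance of each of jar_top, jar_a, jar_b, cast, brush, dish, tin from where it was at the start of the episode below 0.015 m and linear speed of each of jar_top, jar_a, jar_b, cast, brush, dish, tin below 0.02 m/s); the robot touches nothing.
It fails at once if the round key is pressed (over 1.5 mm) while the drawer is still more than 6 mm open (value of joint key_round above 0.0015 m and value of joint drawer above 0.006 m).
It fails at once if the round key is pressed with more than 25 N (contact force between the arm and key_round above 25 N).
It fails at once if another key is touched (over 0.5 N) or goes down (over 1 mm) (value of joint any of key_bar, key_cross, key_chevron above 0.001 m or contact force between any of the arm, the fingers and key_bar above 0.5 N or contact force between any of the arm, the fingers and key_cross above 0.5 N or contact force between any of the arm, the fingers and key_chevron above 0.5 N).
It fails at once if a jar, the cast, the brush, the dish or the tin is shifted or lifted by more than 15 mm (distance of any of jar_top, jar_a, jar_b, cast, brush, dish, tin from where it was at the start of the episode above 0.015 m).
It also fails if it takes over 42 s, if anything falls off the work surface, if the arm or the gripper's body presses on something with over 40 N, if the wrist force passes 120 N, or if a joint passes its speed limit or range.

## Working session

There is one attempt and no reset: what is moved stays moved. The work goes in short steps, Python scripts to look and compute and a tool call to move; the robot and the scene stay as the last step left them, time stands still between calls to the robot, and variables do not carry over. Pictures are saved under pics/ and viewed, at most 10 in all, crops included, and the job is handed in when it is done.

Besides the shell and the picture viewer there is one more tool, called after "Request:" by a JSON object that holds its "method" and its "body". jog_arm: Moves the arm, as the interface text tells. Its arguments: {"type":"object","properties":{"deltas":{"type":"string"},"fingers":{"type":"number"},"newtons":{"type":"number"}},"required":["deltas"]}

```bash
mkdir -p pics; cat > h.py <<'E'
import numpy as np, cv2
from station import *
def pts(name,depth):
    c=calibration(name); v,u=np.mgrid[0:400,0:640]
    P=np.stack([(u-c["cx"])/c["fx"]*depth,(v-c["cy"])/c["fy"]*depth,depth],-1)
    return P@c["T"][:3,:3].T+c["T"][:3,3]
E
python3 - <<'E'
from h import *
for n in("top","scene"):
    p,d=capture(n); np.savez(n,p=p,d=d)
    cv2.imwrite(f"pics/{n}.png",p[...,::-1]); print(n,calibration(n)["T"].round(3).tolist(),calibration(n)["fx"])
s=get_state();print(s["time_s"],s["tcp_pos"],s["tool_rot"])
E
```

```text
top [[-0.015, -0.998, 0.059, 0.572], [-1.0, 0.016, 0.025, 0.043], [-0.026, -0.059, -0.998, 0.947], [0.0, 0.0, 0.0, 1.0]] 389.357334603535
scene [[-0.613, 0.682, -0.399, 1.056], [0.79, 0.534, -0.301, 0.377], [0.008, -0.499, -0.866, 0.992], [0.0, 0.0, 0.0, 1.0]] 486.86680677202355
0.1 [ 0.23749238 -0.6313856   0.23047236] [-1.78883227e-01  9.83870029e-01  7.16248946e-04 -2.07603062e-04]
```

View pics/top.png

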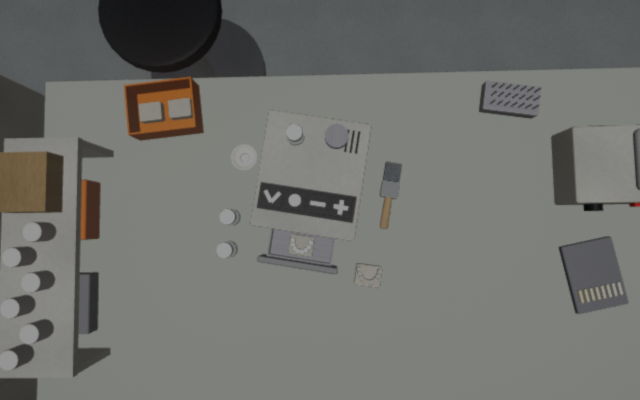

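View pics/scene.png

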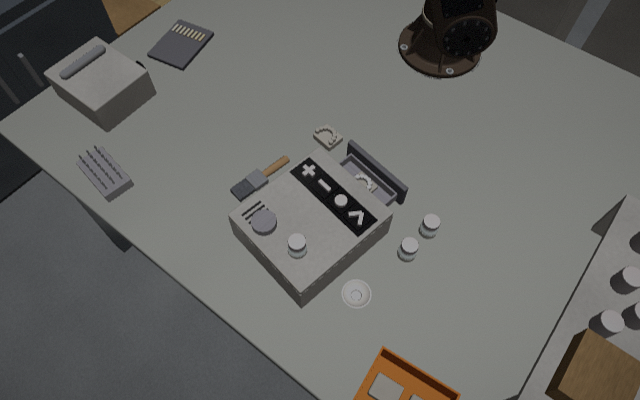

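The top view shows the keys as chevron (272,197), round (295,200), bar (318,204) and cross (341,207). The drawer panel runs from (258,261) to (337,271). The scene view shows the same order.

```bash
cat >> h.py <<'E'
def ray(name,uv,z):
    c=calibration(name);T=c["T"];uv=np.atleast_2d(uv)
    r=np.c_[(uv[:,0]-c["cx"])/c["fx"],(uv[:,1]-c["cy"])/c["fy"],np.ones(len(uv))]@T[:3,:3].T
    return T[:3,3]+r*((z-T[2,3])/r[:,2])[:,None]
E
python3 - <<'E'
from h import *
box={"top":(250,180,365,225),"scene":(285,150,385,240)}
for n in box:
    f=np.load(n+".npz");p,d=f["p"],f["d"];W=pts(n,d);g=p.max(-1)
    x0,y0,x1,y1=box[n]
    dark=np.zeros_like(g);dark[y0:y1,x0:x1]=(g[y0:y1,x0:x1]<75)
    cs,_=cv2.findContours(dark,cv2.RETR_EXTERNAL,cv2.CHAIN_APPROX_NONE)
    c=max(cs,key=cv2.contourArea);hull=cv2.convexHull(c)
    m=np.zeros_like(g);cv2.fillPoly(m,[hull],1);m=cv2.erode(m,np.ones((3,3)))
    k=((g>100)&(m>0)).astype(np.uint8)
    nn,l,st,ce=cv2.connectedComponentsWithStats(k)
    for i in range(1,nn):
        if st[i,4]>20: print(n,ce[i].round(1),st[i,2:],ray(n,ce[i],.114).round(4),"depthmed",np.median(W[l==i],0).round(4))
# panel top rim from depth
f=np.load("top.npz");W=pts("top",f["d"])
m=np.zeros((400,640),bool);m[250:280,250:345]=1
m&=(W[...,2]>.06)&(W[...,2]<.09)
Q=W[m];print("rim",len(Q),np.median(Q,0))
(cx,cy),(w,h),a=cv2.minAreaRect((Q[:,:2]*1000).astype(np.float32));print(cx,cy,w,h,a,cv2.boxPoints(((cx,cy),(w,h),a)))
# unit top
m=np.zeros((400,640),bool);m[100:245,240:380]=1
m&=(W[...,2]>.09)&(W[...,2]<.125);Q=W[m];print(cv2.minAreaRect((Q[:,:2]*1000).astype(np.float32)),np.median(Q[:,2]))
print("loose")
for nme,uv,z in(("jara",(225,250),.055),("jarb",(228,217),.055),("cast",(368,275),.033),("jtop",(294,132),.146),("brush",(386,225),.01)):print(nme,ray("top",uv,z).round(3))
E
```

```text
top [271.2 196.1] [ 17  13 109] [[0.6398 0.1602 0.114 ]] depthmed [0.6398 0.1617 0.115 ]
top [294.4 199.8] [ 12  13 128] [[0.631  0.1104 0.114 ]] depthmed [0.6305 0.1108 0.115 ]
top [317.4 203.4] [16  6 72] [[0.6224 0.0609 0.114 ]] depthmed [0.6229 0.0608 0.115 ]
top [340.3 207. ] [ 16  15 124] [[0.6139 0.012  0.114 ]] depthmed [0.6139 0.0127 0.1148]
scene [308.4 169.7] [ 13  12 102] [[0.6115 0.0142 0.114 ]] depthmed [0.6124 0.015  0.1162]
scene [324.3 184.7] [13 12 63] [[0.6203 0.0641 0.114 ]] depthmed [0.6209 0.0643 0.1156]
scene [340.6 199.8] [ 12  12 120] [[0.6285 0.113  0.114 ]] depthmed [0.6295 0.1138 0.1162]
scene [357.4 215.6] [ 15  14 100] [[0.6373 0.1621 0.114 ]] depthmed [0.6383 0.1636 0.1161]
rim 565 [0.49084258 0.10893818 0.07978077]
489.98419189453125 108.63821411132812 178.6563262939453 14.585522651672363 80.1539077758789 [[467.52356   21.872871]
 [481.89423   19.378716]
 [512.4448   195.40356 ]
 [498.07416  197.8977  ]]
((688.8050537109375, 74.86936950683594), (230.04339599609375, 260.4077453613281), 80.2309341430664) 0.10187342046946202
loose
jara [[0.522 0.276 0.055]]
jarb [[0.598 0.269 0.055]]
cast [[ 0.459 -0.052  0.033]]
jtop [[0.771 0.107 0.146]]
brush [[ 0.574 -0.1    0.01 ]]
```

Both views agree. The unit's yaw is about -10°, so its x axis is (0.985, -0.172). The drawer face is at (0.483, 0.110), about 65 mm open, and the round key is at (0.630, 0.112). I'll shut the fingers and go in front of the drawer.

Request:
{"method": "jog_arm", "body": {"deltas": "25 20 0 -3; 30 40 0 -3; 30 50 0 -3; 30 50 0 -3; 30 50 0 -3; 30 50 0 -3; 20 50 0 -3; 15 50 0 -3; 0 50 0 -3; 0 50 0 -3.5", "fingers": 0, "newtons": 30}}

```text
time_s: 1.35
tcp_pos: [0.4473, -0.1701, 0.231]
tool_rot: [0.087, 0.996, 0.0, -0.0]
force: [0.6, -0.1, 0.6]
gripper_width: 0.0003
gripper_force: 0.0
```

Request:
{"method": "jog_arm", "body": {"deltas": "0 50 0 0; 0 50 0 0; 0 50 0 0; 0 50 0 0; 0 50 0 0; 0 37 0 0; 0 0 0 0; 0 0 0 0"}}

```text
time_s: 2.35
tcp_pos: [0.4473, 0.115, 0.231]
tool_rot: [0.086, 0.996, -0.0, -0.0]
force: [0.6, 0.4, -0.1]
gripper_width: 0.0003
gripper_force: 0.0
```

Request:
{"method": "jog_arm", "body": {"deltas": "0 0 -45 0; 0 0 -45 0; 0 0 -45 0; 0 0 -30 0; 0 0 -11 0; 0 0 0 0; 10 -1.7 0 0; 10 -1.7 0 0; 5 -0.9 0 0; 5 -0.9 0 0"}}

```text
time_s: 3.6
tcp_pos: [0.478, 0.11, 0.0555]
tool_rot: [0.086, 0.996, 0.0, -0.0]
force: [-2.1, 1.0, 1.6]
gripper_width: -0.0003
gripper_force: 1.0
```

Request:
{"method": "jog_arm", "body": {"deltas": "5 -0.9 0 0; 6 -1 0 0; 6 -1 0 0; 6 -1 0 0; 6 -1 0 0; 6 -1 0 0; 6 -1 0 0; 5 -0.9 0 0; 0 0 0 0; 0 0 0 0"}}

```text
time_s: 4.85
tcp_pos: [0.524, 0.1024, 0.0554]
tool_rot: [0.086, 0.996, 0.0, 0.0]
force: [0.5, -0.5, 0.3]
gripper_width: -0.0003
gripper_force: 0.0
```

Request:
{"method": "jog_arm", "body": {"deltas": "3 -0.5 0 0; 3 -0.5 0 0; 2 -0.3 0 0; 2 -0.3 0 0; 1 -0.2 0 0; 0 0 0 0"}}

```text
time_s: 5.6
tcp_pos: [0.5337, 0.1005, 0.0552]
tool_rot: [0.086, 0.996, -0.0, -0.001]
force: [-6.2, 3.8, 4.6]
gripper_width: 0.0
gripper_force: 3.4
```

Request:
{"method": "jog_arm", "body": {"deltas": "1 -0.2 0 0; 0 0 0 0"}}

```text
time_s: 5.85
tcp_pos: [0.5337, 0.1004, 0.0551]
tool_rot: [0.086, 0.996, -0.0, -0.002]
force: [-11.1, 5.3, 8.2]
gripper_width: -0.0002
gripper_force: 6.0
```

Request:
{"method": "jog_arm", "body": {"deltas": "1 -0.2 0 0; 0 0 0 0; 0 0 0 0"}}

```text
time_s: 6.22
tcp_pos: [0.5337, 0.1003, 0.0551]
tool_rot: [0.086, 0.996, -0.0, -0.002]
force: [-15.2, 9.7, 11.2]
gripper_width: -0.0001
gripper_force: 8.5
```

The force rises with no motion, so the drawer is at its stop. I'll back off and lift to check.

Request:
{"method": "jog_arm", "body": {"deltas": "-10 1.7 0 0; -25 4.3 0 0; 0 0 40 0; 0 0 50 0; 0 0 50 0; 0 0 20 0; 30 -5 0 0; 0 0 0 0; 0 0 0 0"}}

```text
time_s: 7.35
tcp_pos: [0.5312, 0.1007, 0.2148]
tool_rot: [0.086, 0.996, -0.0, -0.0]
force: [-0.0, 0.2, 0.3]
gripper_width: -0.0001
gripper_force: 0.0
```

```bash
python3 - <<'E'
from h import *
s=get_state();print(s["tcp_pos"],s["force"])
f={}
for n in("top","scene","wrist"):
    p,d=capture(n);np.savez(n+"2",p=p,d=d);f[n]=(p,d)
c=calibration("wrist");np.save("he",c["hand_eye"]);print(c["hand_eye"].round(3).tolist(),c["fx"])
cv2.imwrite("pics/w2.png",f["wrist"][0][...,::-1])
cv2.imwrite("pics/s2.png",cv2.resize(f["scene"][0][100:300,200:480,::-1],None,fx=2.5,fy=2.5))
E
```

```text
[0.53124382 0.10074989 0.21480351] [-0.00697903  0.16130396  0.32182726]
[[-0.001, -0.944, -0.329, 0.084], [1.0, -0.001, -0.0, 0.0], [0.0, -0.329, 0.944, -0.143], [0.0, 0.0, 0.0, 1.0]] 304.99848728977065
```

View pics/w2.png

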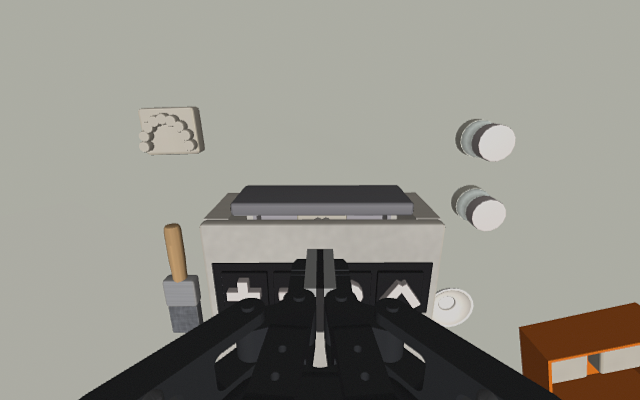

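View pics/s2.png

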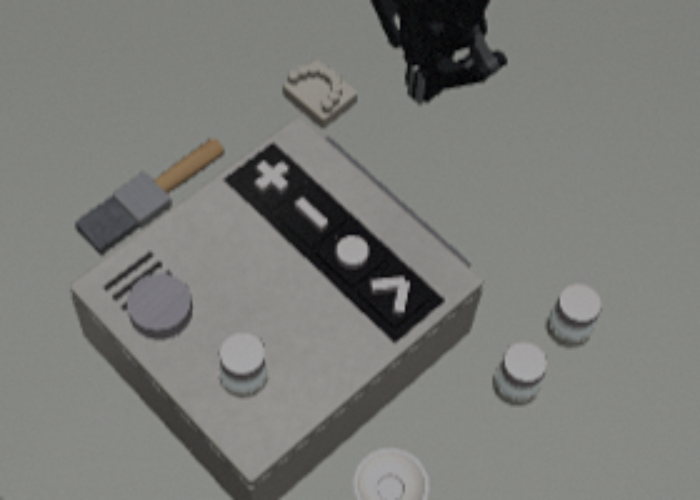

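The wrist view shows the panel at rows 185–214 with a thin strip behind it up to the unit's top edge at row 222. I'll measure the panel position by depth before going on.

```bash
python3 - <<'E'
from h import *
from scipy.spatial.transform import Rotation as R
s=get_state();Rt=R.from_quat(s["tool_rot"]).as_matrix();H=np.load("he.npy");c=calibration("wrist")
ux=np.array([.985,-.172]);uy=np.array([.172,.985])
d=np.load("wrist2.npz")["d"];v,u=np.mgrid[0:400,0:640]
P=np.stack([(u-c["cx"])/c["fx"]*d,(v-c["cy"])/c["fy"]*d,d],-1)@H[:3,:3].T+H[:3,3]
W=P@Rt.T+s["tcp_pos"]
for col in(290,322,360):
  for r in range(182,236,3):
    w=W[r,col];print(col,r,"ux %.4f uy %.4f z %.4f"%(w[:2]@ux,w[:2]@uy,w[2]))
W=pts("scene",np.load("scene2.npz")["d"])
p=np.load("scene2.npz")["p"]
print("scene");
for t in range(-4,12,1):
    r,q=178-0-t,362+t
    w=W[r,q];print(q,r,"ux %.4f uy %.4f z %.4f"%(w[:2]@ux,w[:2]@uy,w[2]),p[r,q])
E
```

```text
290 182 ux 0.5217 uy 0.1547 z 0.0005
290 185 ux 0.5256 uy 0.1545 z 0.0001
290 188 ux 0.5208 uy 0.1573 z 0.0287
290 191 ux 0.5209 uy 0.1584 z 0.0401
290 194 ux 0.5209 uy 0.1593 z 0.0506
290 197 ux 0.5206 uy 0.1604 z 0.0617
290 200 ux 0.5206 uy 0.1612 z 0.0711
290 203 ux 0.5210 uy 0.1619 z 0.0790
290 206 ux 0.5234 uy 0.1620 z 0.0808
290 209 ux 0.5267 uy 0.1619 z 0.0804
290 212 ux 0.5299 uy 0.1617 z 0.0801
290 215 ux 0.5334 uy 0.1616 z 0.0793
290 218 ux 0.5584 uy 0.1558 z 0.0262
290 221 ux 0.5350 uy 0.1625 z 0.0905
290 224 ux 0.5350 uy 0.1632 z 0.0979
290 227 ux 0.5370 uy 0.1634 z 0.1002
290 230 ux 0.5396 uy 0.1634 z 0.1012
290 233 ux 0.5428 uy 0.1632 z 0.1007
322 182 ux 0.5214 uy 0.1936 z 0.0016
322 185 ux 0.5207 uy 0.1935 z 0.0171
322 188 ux 0.5208 uy 0.1934 z 0.0290
322 191 ux 0.5207 uy 0.1933 z 0.0406
322 194 ux 0.5208 uy 0.1933 z 0.0511
322 197 ux 0.5207 uy 0.1932 z 0.0614
322 200 ux 0.5206 uy 0.1931 z 0.0712
322 203 ux 0.5211 uy 0.1931 z 0.0788
322 206 ux 0.5233 uy 0.1930 z 0.0811
322 209 ux 0.5264 uy 0.1930 z 0.0811
322 212 ux 0.5301 uy 0.1931 z 0.0797
322 215 ux 0.5334 uy 0.1931
[... 1017 characters left out ...]
200 uy 0.1999 z 0.0828 [113 117 114]
361 179 ux 0.4763 uy 0.1685 z 0.0030 [134 136 131]
362 178 ux 0.4700 uy 0.1661 z -0.0020 [131 132 130]
363 177 ux 0.4688 uy 0.1677 z 0.0031 [131 133 130]
364 176 ux 0.4657 uy 0.1679 z 0.0047 [132 132 129]
365 175 ux 0.4616 uy 0.1672 z 0.0039 [131 132 129]
366 174 ux 0.4574 uy 0.1665 z 0.0032 [131 133 129]
367 173 ux 0.4536 uy 0.1661 z 0.0032 [131 132 128]
368 172 ux 0.4487 uy 0.1650 z 0.0013 [129 132 127]
369 171 ux 0.4462 uy 0.1655 z 0.0038 [131 132 128]
370 170 ux 0.4408 uy 0.1640 z 0.0010 [131 133 127]
371 169 ux 0.4369 uy 0.1636 z 0.0009 [131 131 128]
372 168 ux 0.4333 uy 0.1634 z 0.0015 [130 132 127]
373 167 ux 0.4291 uy 0.1627 z 0.0009 [131 133 127]
```

The panel's outer face (0.5207) stands 14 mm in front of the unit's face (0.5348), so the drawer is fully shut. Next is the round key.

Request:
{"method": "jog_arm", "body": {"deltas": "40 4 0 0; 40 4 0 0; 20 3 0 0; 0 0 0 0; 0 0 -40 0; 0 0 -30 0; 0 0 -18 0; 0 0 0 0; 0 0 0 0"}}

```text
time_s: 8.62
tcp_pos: [0.6323, 0.1123, 0.1287]
tool_rot: [0.086, 0.996, 0.0, 0.001]
force: [-0.4, 0.4, -0.3]
gripper_width: 0.0002
gripper_force: 0.0
```

```bash
python3 - <<'E'
from h import *
p,d=capture("scene")
cv2.imwrite("pics/s3.png",cv2.resize(p[140:250,270:410,::-1],None,fx=5,fy=5))
p,d=capture("wrist")
cv2.imwrite("pics/w3.png",p[...,::-1])
E
```

```text
(no output)
```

View pics/s3.png

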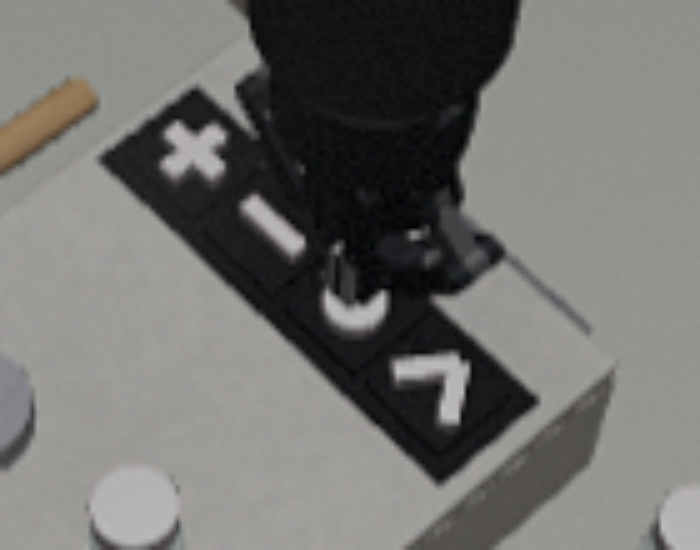

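View pics/w3.png

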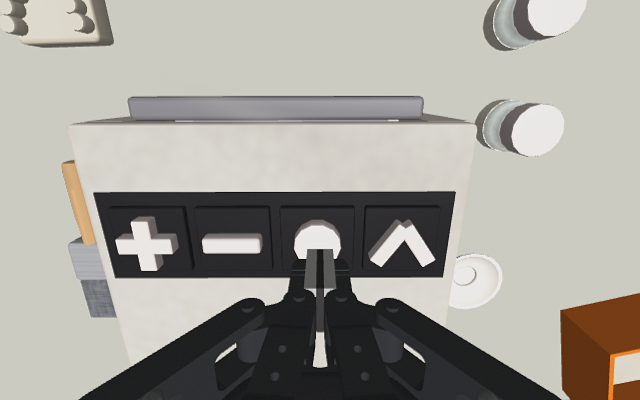

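The fingertip is centred over the round cap, at (318,240) in the wrist view, and clear of the neighbouring keys. I'll press gently.

Request:
{"method": "jog_arm", "body": {"deltas": "-2 0 -6 0; 0 0 -5 0; 0 0 -2 0; 0 0 -1.5 0; 0 0 -1.5 0; 0 0 -1 0; 0 0 0 0"}}

```text
time_s: 9.6
tcp_pos: [0.6296, 0.1119, 0.1104]
tool_rot: [0.086, 0.996, -0.0, -0.0]
force: [-2.4, 0.1, 4.0]
gripper_width: 0.0003
gripper_force: 1.6
```

Request:
{"method": "jog_arm", "body": {"deltas": "0 0 -1 0; 0 0 0 0; 0 0 0 0"}}

```text
time_s: 9.98
tcp_pos: [0.6296, 0.1119, 0.1094]
tool_rot: [0.086, 0.996, -0.0, -0.0]
force: [-1.9, -1.3, 4.3]
gripper_width: -0.0003
gripper_force: 1.8
```

Request:
{"method": "jog_arm", "body": {"deltas": "0 0 -1 0; 0 0 0 0; 0 0 0 0"}}

```text
time_s: 10.35
tcp_pos: [0.6297, 0.112, 0.1091]
tool_rot: [0.086, 0.996, -0.0, 0.0]
force: [-3.6, -1.3, 8.5]
gripper_width: -0.0001
gripper_force: 4.3
```

The key is on its stop at 8.5 N with z stalled at 0.109. Releasing.

Request:
{"method": "jog_arm", "body": {"deltas": "0 0 5 0; 0 0 15 0; 0 0 40 0; 0 0 50 0; 0 0 20 0; -50 0 0 0; -50 0 0 0; 0 0 0 0; 0 0 0 0; 0 0 0 0"}}

```text
time_s: 11.6
tcp_pos: [0.5305, 0.1123, 0.2384]
tool_rot: [0.086, 0.996, 0.0, 0.0]
force: [0.1, -0.3, -0.2]
gripper_width: 0.0001
gripper_force: 0.0
```

```bash
python3 - <<'E'
from h import *
s=get_state();print(s["tcp_pos"],s["force"])
p,d=capture("scene");W=pts("scene",d);W0=pts("scene",np.load("scene.npz")["d"])
for q,r in((308,170),(324,185),(340,200),(357,216)):
    print(np.median(W[r-2:r+3,q-2:q+3,2]).round(4),np.median(W0[r-2:r+3,q-2:q+3,2]).round(4))
print(job_done())
E
```

```text
[0.53051937 0.11225721 0.23841102] [ 0.07621725 -0.27037846 -0.1781998 ]
0.1162 0.1167
0.1157 0.1148
0.1164 0.1163
0.1105 0.1111
the job is handed in; nothing more can be done
None
```

I pushed the drawer fully shut, pressed the round key to its stop at about 8.5 N and let it come back up with no other key or loose item touched as far as I could tell, then handed the job in at about 12 s; no verdict was returned.

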